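# Set the kiln controller to the glaze on the job tile and start it

### The job

Set up the test firing on the kiln controller: with a fingertip, push the red tab of the dial round, without gripping it, until it points squarely at the small glazed disc that has the same colour as the tile lying in the wooden frame, and leave it there. Only then press the green start button fully down, let it come back up, and withdraw. Leave the tiles, jar and cup where they are.

Things in the scene. Friction and masses are not known exactly. Their poses are not given: they have to be found in the camera images.
- controller: Kiln controller, fixed: grey box with a flat white panel on top, 170 (x) x 260 (y) x 60 mm high. Origin at the centre of its underside; -x is its front, y runs to the robot's left. On the panel: black dial (axis at x +30, y +25 mm), green start button (x +35, y -98 mm), coloured discs in an arc on the front side of the dial, a flush blank display and a small pilot lamp.
- dial_axis (a point): Point on the dial's vertical axis, at panel height. The dial is a black disc 84 mm across, its top 12 mm above the panel. It carries one upright radial tab (red cheeks, white middle), 12 mm thick, spanning 35 to 70 mm from the axis, 4 to 38 mm above the panel (the white middle stands 4 mm higher and 3 mm farther out).
- dial (a joint): Angle, rad: at 0 the tab points along the controller's -x; it grows counter-clockwise from above (the tab moves to the robot's right). Marked positions: -1.047, -0.349 (OFF, black ring; it starts within 0.1 of it), +0.349, +1.047; end stops at -1.10 and 1.10. It turns stiffly (about 3 N at the tab), has no clicks or spring, and stays where it is left.
- tab (a point): Middle of the tab: 52.5 mm from the dial axis, 22 mm above the panel.
- pointer (a point): Point on the tab's centre line 92 mm from the dial axis, at panel height (nothing solid there): it lies over the centre of a disc when the tab points exactly at that disc.
- tab_left: Red cheek on the tab's left side as seen from the robot (at joint 0, its +y side), 35 x 4 x 34 mm; push on it to turn the tab to the right. Origin on the dial axis at panel height, x axis from the tab towards the dial axis.
- tab_right: Red cheek on the tab's right side as seen from the robot (at joint 0, its -y side), like tab_left; push on it to turn the tab to the left.
- disc_blue: Dark blue glazed disc, 24 mm across, 2.5 mm thick, fixed on the panel 92 mm from the dial axis at one of the marked positions. Origin at the centre of its underside. Which disc is at which position varies.
- disc_amber: Amber (brown-yellow) glazed disc, like disc_blue.
- disc_green: Pale grey-green glazed disc, like disc_blue.
- start (a joint): Travel of the start button, m: 0 up, 0.006 fully down; sprung, 5 N fully down, comes back up by itself.
- start_top (a point): Centre of the top of the green start button, 28 mm across, 22 mm above the panel when up (it moves straight down when pressed); its black collar is 44 mm across, 12 mm high.
- tray: Low wooden frame lying on the table, fixed, 110 x 90 x 10 mm outside, 94 x 74 mm inside, grey felt within. Origin at its centre, on the table. The tile in it says which program is wanted.
- tile_blue: Glaze test tile 66 x 36 x 7 mm with a dark blue face, lying flat, loose. Origin at the centre of its underside. One of the three tiles lies in the frame, two beside it; which is which varies.
- tile_amber: Glaze test tile with an amber (brown-yellow) face, like tile_blue.
- tile_green: Glaze test tile with a pale grey-green face, like tile_blue.
- jar: Underglaze jar with a yellow cap, 48 mm across, 68 mm high, standing left of the controller; origin at the centre of its underside. Bystander.
- cup: Small speckled grey cup, 62 mm across, 60 mm high, left of the controller; origin at the centre of its underside. Bystander.
Mind the look-alikes: they are no part of the job. What is shaped like the tray but purple or yellow is not meant. There is more than one size of the tile_green; the job needs the larger.

How it is judged:
By the outcome, as a careful person would: the job done as asked, in the order asked, and still so for the second after the job is handed in, with the robot touching nothing.
It also fails if it takes over 48 s, if anything falls off the work surface, if the arm or the gripper's body presses on something with over 40 N, if the wrist force passes 120 N, or if a joint passes its speed limit or range.

### The arm

A 7-joint arm with a two-finger parallel gripper is mounted at the origin on the work surface; the furniture and walls round the work are solid. World frame = base frame: x ahead of the robot, y to its left, z up, the work surface at z = 0. Lengths are in m, angles in rad, forces in N, time in s.
With the tool pointing down it reaches from about 0.425 to 0.825 m from the base axis. Payload 3.6 kg.
Tool frame: the origin (TCP) lies at the very end of the fingers, on their centre line; the grasp point (between the pads) lies 19 mm behind it; z points along the fingers, y is the line along which they close (so a half turn about z gives the same grasp; the last joint's range is limited). The gripper opens to 85 mm and grips with 20 to 120 N. Pads are 22 mm wide; open, the fingers measure 114 mm over their backs; the gripper's body (76 mm by 85 mm) begins 54 mm behind the grasp point. The pads swing forward as they close: fully open they stand 13 mm farther back than shut.
Start: joints at [1.192, 0.615, -0.013, 1.423, 0.008, 1.103, -0.04], TCP at [0.225, -0.61, 0.231] pointing down, gripper open.
Joint ranges: [-3.12, 3.12], [-0.3, 2.06], [-1.34, 1.32], [0.26, 2.42], [-1.36, 4.5], [0.01, 1.98], [-2.84, 2.84]. Speed limits (rad/s): [2.79, 2.79, 3.14, 3.14, 3.14, 3.14, 3.14].

### API

Orientations are given as a unit quaternion [w, x, y, z].
In Python, from rig import * gives the robot as it stands.
- The arm moves only by the tool carry_out, never from a script. Its argument "deltas" is one flat list of numbers, 6 for each row, row after row: the shift along the tool's x, y, z in mm, then the turn, a rotation vector about the tool's x, y, z in rad. In form: [dx, dy, dz, rx, ry, rz, dx, dy, dz, rx, ry, rz, ...]. A call has 1 to 12 rows; each row shifts and turns the commanded pose from where the row before left it, along the tool's axes as they then stand; what a row does not reach is not made up. A row lasts 1/8 s, in which the tool goes at most 62.5 mm and 10.7 degrees, less where a joint would pass 70% of its speed; a pose out of reach is approached as far as the arm can. A call with a gripper value outside its range is refused whole. "grip" is the finger opening in mm, from 0 to 85.4, set as the call begins (left out, the last holds). The fingers move at their own pace and stop on an object; the grip force is fixed at half the most. Time passes only in rows, so rows that do not move let the fingers close. It gives the time, the measured TCP pose, the force, the opening and the grip force at its end, in the units of the state.
- get_state(): the state, without advancing time (a new reading comes with each control period).
- read_camera(name): name is "scene" or "top" or "wrist"; returns the picture (400x640x3 uint8, red, green, blue); there is no depth.
- calibration(name): a dict with "fovy" (degrees; the focal length in pixels is half the picture's height over the tangent of half this angle, whatever the lens; pixels are square), "cx", "cy" (the principal point, pixels), "k1" (the pictures are not rectified: a ray, as slopes to the right and down, at radius r is drawn at 1 + k1 r^2 times it, then the intrinsics apply), "position" and "rotation" of the camera in the world; the wrist camera has in their place "hand_eye" (4x4, takes a point from camera to tool coordinates, whose origin is the TCP and whose axes are the flange's). Camera axes: x right, y down, z forward; pixel columns grow to the right and rows downward; lengths in m; the calibration is good to about 2 mm. A picture is of the moment at which its call begins: read the wrist's pose just before it. calibration takes no time and is no camera call.
- finish_job(): hands the job in; it is judged then, once.
The state is a dict: "clock": time; "qpos": joint angles; "joint_vel": joint speeds; "joint_torque": joint torques, N m; "tcp_pos": TCP position; "tcp_rot": TCP orientation; "contact_force": force on the tool from outside, world axes, zero at the start; "torque": the same for the moment, N m; "gripper_width": opening from 0.0 (shut) to 1.0 (fully open); "grasp_force": force on a finger pad.
Only numpy, scipy, OpenCV 4.12 (cv2) and the standard library are available. Lean on these libraries where they do the work, as an engineer would, in place of code of your own. Each camera call takes 0.05 s, during which the arm holds its last target. There are 200 camera calls.

## Working session

There is one attempt and no reset: what is moved stays moved. The work goes in short steps, Python scripts to look and compute and a tool call to move; the robot and the scene stay as the last step left them, time stands still between calls to the robot, and variables do not carry over. Pictures are saved under pics/ and viewed, at most 10 in all, crops included, and the job is handed in when it is done.

Besides the shell and the picture viewer there is one more tool, called after "Call:" in YAML: its name, and indented under it one key for each argument. carry_out: Moves the arm, as the interface text tells. Its arguments: {"type":"object","properties":{"deltas":{"type":"array"},"grip":{"type":"number"}},"required":["deltas"]}

```bash
mkdir -p pics; python3 - <<'E'
from rig import *
import cv2
s=get_state();print(s)
for n in("scene","top"):
    print(n,calibration(n)); im=read_camera(n); cv2.imwrite(f"pics/{n}0.png",im[:,:,::-1])
print(calibration("wrist"))
E
```

```text
{'clock': 0.0, 'qpos': array([ 1.19151237,  0.61591867, -0.01262588,  1.42492987,  0.00806249,
        1.10339322, -0.04037176]), 'joint_vel': array([ 2.19430969e-03, -6.84642638e-04, -1.38026386e-05, -1.36501347e-03,
       -5.40625136e-04,  7.14974799e-04, -1.56251220e-04]), 'joint_torque': array([-1.62803653e-04, -4.69229114e+01,  2.59081358e-01, -1.71035904e+01,
        9.92195914e-03,  9.61003621e-03,  4.90808674e-06]), 'tcp_pos': array([ 0.22433668, -0.60923141,  0.2301282 ]), 'tcp_rot': array([-1.27996393e-03,  9.84474867e-01,  1.75520783e-01, -2.27812576e-04]), 'contact_force': array([ 0.12007762, -0.11355305,  0.35798436]), 'torque': array([ 0.0167939 ,  0.01676715, -0.00636168]), 'grasp_force': 0.0, 'gripper_width': 1.0009673121203784}
scene {'fovy': 56.16892164989255, 'cx': 320.2890210017921, 'cy': 199.23708573700986, 'k1': -0.08292034607378963, 'position': array([-0.22705406,  0.28743732,  0.76100547]), 'rotation': array([ 0.20082965, -0.47166257,  0.78577222, -0.3460692 ])}
top {'fovy': 52.97305433157236, 'cx': 322.6086507494862, 'cy': 204.71076226685324, 'k1': -0.023580290810094637, 'position': array([ 0.253343  , -0.06574745,  1.12403773]), 'rotation': array([-0.06016536,  0.70534634, -0.70500073,  0.04290274])}
{'fovy': 65.50401187002356, 'cx': 314.42898278772094, 'cy': 202.62937180332688, 'k1': 0.018245801783233213, 'hand_eye': array([[-3.90491380e-04, -9.61208133e-01, -2.75823808e-01,
         6.95302762e-02],
       [ 9.99999859e-01, -4.74885694e-04,  2.39184091e-04,
        -4.65298730e-04],
       [-3.60890473e-04, -2.75823675e-01,  9.61208182e-01,
        -1.41647140e-01],
       [ 0.00000000e+00,  0.00000000e+00,  0.00000000e+00,
         1.00000000e+00]])}
```

View pics/top0.png

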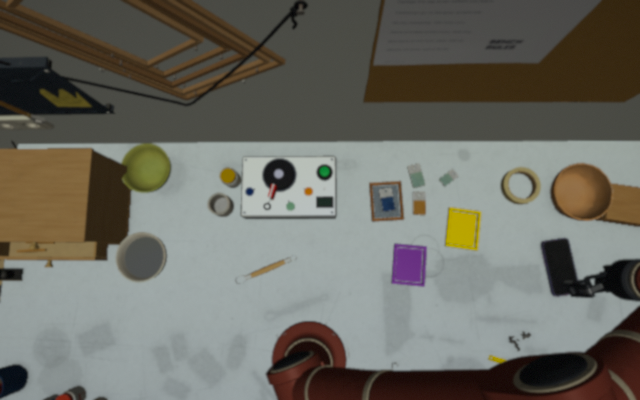

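View pics/scene0.png

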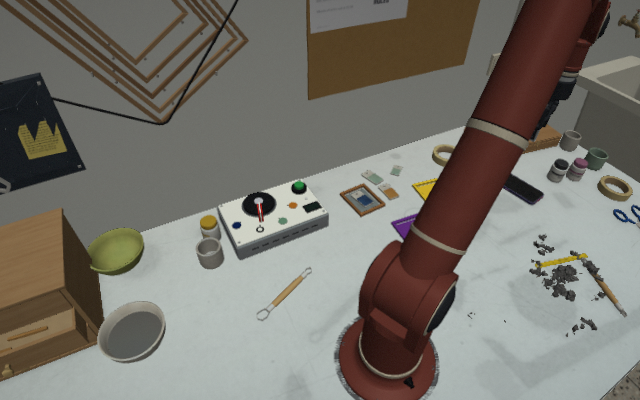

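The tile in the frame looks dark blue, at top (387,203). The discs run left to right: blue (250,191), OFF ring (267,206), green (290,206) and amber (308,191). The button is at (324,172) and the red tab at (272,191). Next I'll zoom in to check and measure.

```bash
cat > h.py <<'E'
from rig import *
import cv2, numpy as np
from scipy.spatial.transform import Rotation as R
def cam(n,s=None):
    c=calibration(n); f=200/np.tan(np.radians(c["fovy"]/2))
    K=np.array([[f,0,c["cx"]],[0,f,c["cy"]],[0,0,1]])
    if n=="wrist":
        T=np.eye(4);T[:3,:3]=R.from_quat(s["tcp_rot"],scalar_first=True).as_matrix();T[:3,3]=s["tcp_pos"]
        T=T@c["hand_eye"]; return K,c["k1"],T[:3,3],T[:3,:3]
    r=np.asarray(c["rotation"]); return K,c["k1"],np.asarray(c["position"]),R.from_quat(r,scalar_first=True).as_matrix()
def ray(C,uv,z):
    K,k1,p,Rm=C
    q=cv2.undistortPoints(np.array([[uv]],float),K,np.array([k1,0,0,0,0]))[0,0]
    d=Rm@np.array([q[0],q[1],1]); return p+d*(z-p[2])/d[2]
def blobs(im,lo,hi,box,amin=6):
    x0,y0,x1,y1=box
    m=cv2.inRange(cv2.cvtColor(im[y0:y1,x0:x1],cv2.COLOR_RGB2HSV),np.array(lo),np.array(hi))
    n,_,st,ce=cv2.connectedComponentsWithStats(m)
    return sorted([(int(st[i,4]),(ce[i]+[x0,y0]).round(2).tolist()) for i in range(1,n) if st[i,4]>=amin],reverse=True)
E
python3 - <<'E'
from h import *
im=cv2.imread("pics/top0.png")[:,:,::-1].copy(); C=cam("top"); b=(235,150,345,225)
for nm,lo,hi,z in [("blue",(100,80,20),(130,255,160),.0625),("amber",(8,120,100),(22,255,255),.0625),("green",(35,120,40),(85,255,255),.08),("pale",(40,25,60),(95,110,200),.0625),("black",(0,0,0),(180,255,45),.072),("red",(0,120,80),(6,255,255),.09)]:
    for a,c in blobs(im,lo,hi,b)[:3]: print(nm,a,c,ray(C,c,z).round(4))
a=cv2.resize(im[145:230,230:350],(800,567),interpolation=cv2.INTER_CUBIC)[:,:,::-1]
t=cv2.resize(im[150:235,360:480],(800,567),interpolation=cv2.INTER_CUBIC)[:,:,::-1]
cv2.imwrite("pics/crop.png",cv2.resize(np.vstack([a,t]),(423,600)))
print([ray(C,c,.06).round(4) for c in [(243,156),(336,156),(336,217),(243,217)]])
E
```

```text
blue 30 [249.37, 191.37] [0.446  0.1584 0.0625]
amber 40 [308.2, 190.92] [ 0.4469 -0.0007  0.0625]
green 108 [324.08, 171.32] [ 0.4966 -0.0437  0.08  ]
pale 65 [290.0, 205.88] [0.4063 0.0478 0.0625]
pale 7 [324.0, 165.29] [ 0.5175 -0.0431  0.0625]
black 562 [279.34, 173.98] [0.4916 0.0767 0.072 ]
black 92 [324.08, 201.97] [ 0.4153 -0.0437  0.072 ]
black 15 [325.4, 176.33] [ 0.4848 -0.0471  0.072 ]
red 26 [273.5, 190.73] [0.4426 0.0889 0.09  ]
[array([0.5452, 0.1795, 0.06  ]), array([ 0.544 , -0.0758,  0.06  ]), array([ 0.3766, -0.0753,  0.06  ]), array([0.3767, 0.1741, 0.06  ])]
```

View pics/crop.png

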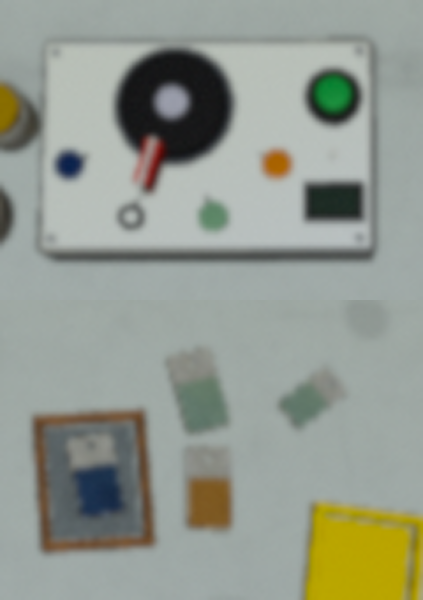

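Crop: the wooden frame holds the blue tile. The blue disc sits at the leftmost mark (-1.047), and the disc chord measures 159.1 mm against 159.3 expected. So the axis is about (0.4925, 0.079) and the button about (0.497, -0.044). I'll push the right cheek towards the left. First I plan the approach.

```bash
cat >> h.py <<'E'
AX=np.array([.4925,.0791]); YAW=.006
def down(yaw): # tool z down, tool x at world yaw
    x=np.array([np.cos(yaw),np.sin(yaw),0]); z=np.array([0,0,-1.]); return np.c_[x,np.cross(z,x),z]
def side(th,r,d): # TCP xy and yaw beside tab's right cheek at joint angle th
    yaw=np.pi+th+YAW; u=np.array([np.cos(yaw),np.sin(yaw)]); m=np.array([u[1],-u[0]])
    return AX+r*u-d*m, yaw
def rows(legs,s=None):
    """legs: (pos3,yaw,n); prints rows from the measured pose"""
    s=s or get_state(); p=np.array(s["tcp_pos"]); M=R.from_quat(s["tcp_rot"],scalar_first=True)
    for tp,ty,n in legs:
        for k in range(n,0,-1):
            dp=M.inv().apply((np.array(tp)-p)/k)*1000
            rv=(M.inv()*R.from_matrix(down(ty))).as_rotvec()/k
            row=np.r_[dp.round(1),rv.round(3)]; print(*[f"{v:g}" for v in row],sep=", ",end=",\n")
            p=p+M.apply(row[:3]/1000); M=M*R.from_rotvec(row[3:])
E
python3 - <<'E'
from h import *
p,y=side(-.349,50,0) if 0 else side(-.349,.050,.042); print(p,y)
rows([([.5,-.32,.22],1.5,7),([*p,.17],y,10)])
E
```

```text
[0.43128732 0.05636219] 2.7985926535897927
51.2, -25.2, 1.5, -0, -0, -0.164,
54.7, -16.5, 1.5, -0, -0, -0.164,
56.6, -7.3, 1.5, -0, -0, -0.164,
57, 2, 1.5, -0, -0, -0.164,
56, 11.3, 1.5, -0, -0.001, -0.164,
53.3, 20.3, 1.5, -0.001, -0, -0.164,
49.3, 28.8, 1.6, -0, -0.001, -0.163,
37.1, -9.5, 5, -0, -0, -0.13,
38, -4.6, 5, -0, -0, -0.13,
38.3, 0.3, 5, -0, -0, -0.13,
37.9, 5.3, 5, -0, -0, -0.13,
36.9, 10.1, 5, -0, -0, -0.13,
35.3, 14.8, 5, -0, -0, -0.13,
33, 19.3, 5, -0, -0, -0.13,
30.2, 23.4, 5, -0, -0, -0.13,
27, 27.1, 5, -0, -0, -0.129,
23.2, 30.4, 5, -0, -0, -0.13,
```

Call:
carry_out:
  deltas: [51,-25,1.5,0,0,-0.164,55,-16.5,1.5,0,0,-0.164,56.5,-7.5,1.5,0,0,-0.164,57,2,1.5,0,0,-0.164,56,11.5,1.5,0,0,-0.164,53.5,20.5,1.5,0,0,-0.164,49,29,1.5,0,0,-0.163,37,-9.5,5,0,0,-0.13,38,-4.5,5,0,0,-0.13,38,0,5,0,0,-0.13,38,5,5,0,0,-0.13,37,10,5,0,0,-0.13]
  grip: 0

```text
clock: 1.6
tcp_pos: [0.4652, -0.132, 0.1954]
tcp_rot: [-0.0, 0.474, 0.881, -0.0]
contact_force: [1.7, -0.7, 0.2]
gripper_width: -0.002
grasp_force: 0.0
```

Call:
carry_out:
  deltas: [35.5,15,5,0,0,-0.13,33,19.5,5,0,0,-0.13,30,23.5,5,0,0,-0.13,27,27,5,0,0,-0.13,23,30.5,5,0,0,-0.13,0,0,0,0,0,0]

```text
clock: 2.35
tcp_pos: [0.4311, 0.0581, 0.1707]
tcp_rot: [-0.001, 0.167, 0.986, 0.001]
contact_force: [1.5, -0.4, -0.4]
gripper_width: 0.002
grasp_force: 0.0
```

```bash
python3 - <<'E'
from h import *
s=get_state(); im=read_camera("wrist"); cv2.imwrite("pics/w1.png",im[:,:,::-1]); np.save("w1.npy",np.r_[s["tcp_pos"],s["tcp_rot"]])
print(s["clock"],s["tcp_pos"],R.from_quat(s["tcp_rot"],scalar_first=True).as_matrix().round(3),s["qpos"],s["gripper_width"],s["contact_force"])
C=cam("wrist",s)
for nm,lo,hi,z in [("blue",(100,80,20),(130,255,160),.0625),("amber",(8,120,100),(22,255,255),.0625),("green",(35,120,40),(85,255,255),.082),("pale",(40,25,60),(95,110,200),.0625),("red",(0,120,80),(6,255,255),.098)]:
    for a,c in blobs(im,lo,hi,(0,0,640,400),100)[:3]: print(nm,a,c,ray(C,c,z).round(4))
E
```

```text
2.35 [0.43109726 0.05812595 0.17072637] [[-0.944  0.329 -0.001]
 [ 0.329  0.944  0.002]
 [ 0.001  0.001 -1.   ]] [ 0.3324844   0.45732771 -0.71949886  2.07633392  0.43362687  0.75923721
  0.57771122] 0.002077715930825411 [ 1.54019138 -0.39329087 -0.3986351 ]
blue 1061 [65.02, 259.87] [ 0.4094 -0.1642  0.0625]
blue 563 [437.12, 178.28] [0.4456 0.1592 0.0625]
amber 1901 [525.35, 204.68] [0.4916 0.223  0.0625]
amber 496 [257.45, 237.67] [0.4456 0.0011 0.0625]
pale 898 [31.63, 334.89] [ 0.4662 -0.2333  0.0625]
pale 621 [293.35, 176.42] [0.4054 0.049  0.0625]
red 256 [360.62, 210.45] [0.439  0.0908 0.098 ]
red 163 [372.31, 212.07] [0.443  0.0984 0.098 ]
```

View pics/w1.png

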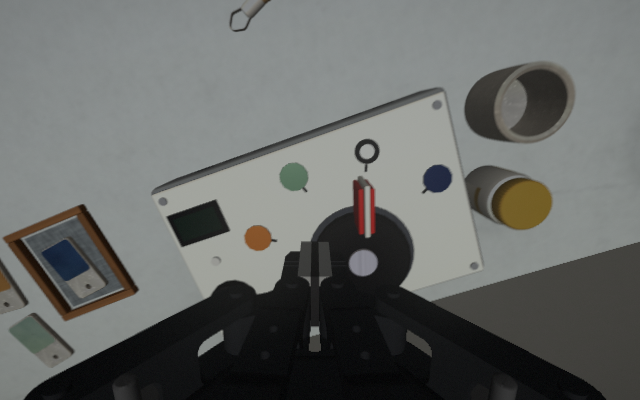

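Wrist view: the tab points near the OFF ring (367,152), and the blue disc is at (437,178). The fingertip (315,258) is to the right of the tab and clear of it. The discs triangulate consistently, giving an axis of about (0.492, 0.0798). Next I descend beside the tab.

Call:
carry_out:
  deltas: [0,0,30,0,0,0,0,0,30,0,0,0,0,0,20,0,0,0,0,0,11,0,0,0,0,0,0,0,0,0]

```text
clock: 3.02
tcp_pos: [0.432, 0.0544, 0.0794]
tcp_rot: [-0.0, 0.171, 0.985, -0.0]
contact_force: [-0.3, 0.3, 0.1]
gripper_width: 0.001
grasp_force: 0.0
```

Call:
carry_out:
  deltas: [0,5,0,0,0,0,0,5,0,0,0,0,0,0,0,0,0,0]

```text
clock: 3.4
tcp_pos: [0.436, 0.0654, 0.0804]
tcp_rot: [0.001, 0.17, 0.986, 0.0]
contact_force: [1.2, 0.1, -0.3]
gripper_width: -0.001
grasp_force: 0.0
```

```bash
cat >> h.py <<'E'
AX=np.array([.492,.0798]); YAW=.003
def where(s): # TCP in the dial frame turned to the tool: r, d, tool angle th
    M=R.from_quat(s["tcp_rot"],scalar_first=True).as_matrix(); q=s["tcp_pos"]-np.r_[AX,0]
    return M[:,0]@q, -M[:,1]@np.r_[q[:2],0], np.arctan2(M[1,0],M[0,0])-np.pi-YAW
E
python3 - <<'E'
from h import *
s=get_state();print(s["tcp_pos"],where(s),s["contact_force"])
# arc rows, r=.05,d=.013, a=.05
for r,d,a in [(.05,.013,.06)]: print(1e3*(r*(np.cos(a)-1)+d*np.sin(a)),1e3*(r*np.sin(a)+d*(1-np.cos(a))))
im=read_camera("wrist"); cv2.imwrite("pics/w2.png",im[:,:,::-1])
E
```

```text
[0.43599195 0.06536685 0.08037385] (np.float64(0.04786092899504247), np.float64(0.0323300056635203), np.float64(-0.34394254734411944)) [ 1.17981101  0.1071263  -0.27391752]
0.6895590809929892 3.0215933048145756
```

View pics/w2.png

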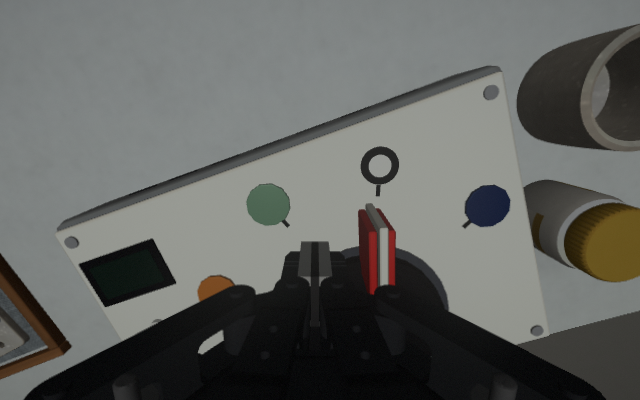

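The fingertip is about 12 mm from the cheek, and the tab is upright at (377,250). Now I push along an arc about the axis, stopping short of the mark.

Call:
carry_out:
  deltas: [0,5,0,0,0,0,0,5,0,0,0,0,0,4,0,0,0,0,1,3,0,0,0,0.06,1,3,0,0,0,0.06,1,3,0,0,0,0.06,1,3,0,0,0,0.06,1,3,0,0,0,0.06,0,0,0,0,0,0]

```text
clock: 4.58
tcp_pos: [0.4411, 0.0932, 0.0796]
tcp_rot: [-0.001, 0.315, 0.949, -0.001]
contact_force: [-2.3, -1.1, 2.2]
gripper_width: -0.001
grasp_force: 1.3
```

```bash
cat >> h.py <<'E'
def tabang(fn,off=0):
    """tab angle from the white rim between the cheeks (z=.102) in the wrist view"""
    s=get_state(); im=read_camera("wrist"); cv2.imwrite(fn,im[:,:,::-1]); C=cam("wrist",s)
    b=[c for a,c in blobs(im,(100,80,20),(130,255,160),(330,50,640,330),150)]
    for c in b: print("blue",c,ray(C,c,.0625).round(4))
    print("tcp",s["tcp_pos"].round(4),"r,d,th",np.round(where(s),4),"F",s["contact_force"].round(1))
E
python3 -c "
from h import *
tabang('pics/w3.png')"
```

```text
blue [423.62, 180.6] [0.4452 0.1605 0.0625]
tcp [0.4411 0.0932 0.0796] r,d,th [ 0.0489  0.0197 -0.6436] F [-2.3 -1.1  2.2]
```

View pics/w3.png

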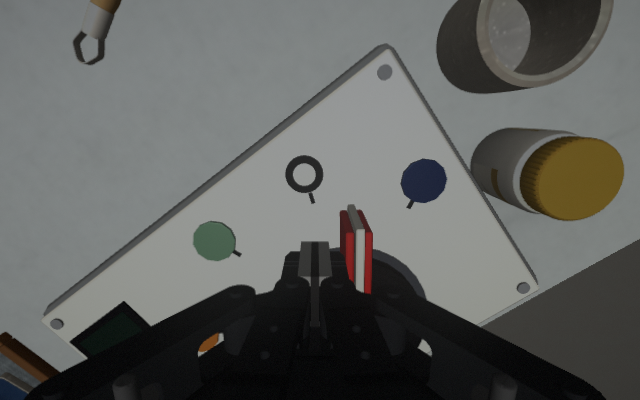

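Contact is established (about 2.5 N), and the tab turns with the finger. It stands at about (355,250), with the blue disc at (424,181). I continue short of the target.

Call:
carry_out:
  deltas: [1,3,0,0,0,0.06,1,3,0,0,0,0.06,1,3,0,0,0,0.06,1,3,0,0,0,0.06,1,3,0,0,0,0.06,0,0,0,0,0,0,0,0,0,0,0,0]

```text
clock: 5.5
tcp_pos: [0.4482, 0.1078, 0.0796]
tcp_rot: [-0.001, 0.453, 0.892, -0.0]
contact_force: [-3.2, -0.0, -0.8]
gripper_width: 0.003
grasp_force: 1.3
```

```bash
python3 -c "
from h import *
tabang('pics/w4.png')"
```

```text
blue [371.74, 166.28] [0.4454 0.1608 0.0625]
tcp [0.4482 0.1078 0.0796] r,d,th [ 0.0485  0.0189 -0.943 ] F [-3.2 -0.  -0.8]
```

View pics/w4.png

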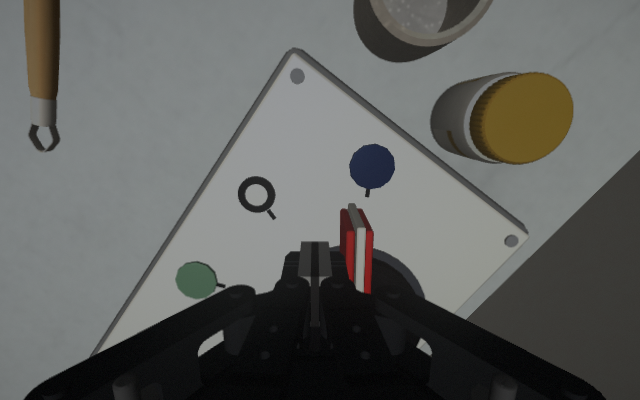

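The tab moves rigidly with the finger and is approaching blue (372,166). Next I estimate the tab angle from the outer end of its white rim.

```bash
python3 - <<'E'
from h import *
s=get_state(); C=cam("wrist",s); im=cv2.imread("pics/w4.png")[:,:,::-1]
g=im[195:300,330:385].astype(int)
for v in range(204,296,8):
    row=im[v,330:385].astype(int); print(v,[''.join('R' if p[0]>1.6*p[1] else ('W' if p.min()>110 else '.') for p in row)])
for uv in [(352,205.5),(361,292)]:
    q=ray(C,uv,.102)[:2]-AX; print(uv,q.round(4),np.hypot(*q).round(4),"th",-np.arctan2(q[1],-q[0])-YAW)
E
```

```text
204 ['WWWWWWWWWWWWWWWWWW.......WWWWWWWWWWWWWWWWWWWWWWWWWWWWWW']
212 ['WWWWWWWWWW.RRRRRRR...........RRRR.WWWWWWWWWWWWWWWWWWWWW']
220 ['WWWWWWWWWW.RRRRRRRRRR............RRRR.WWWWWWWWWWWWWWWWW']
228 ['WWWWWWWWWWRRRRRRRRRRRRR.....WWWWWWWWRRRRR.WWWWWWWWWWWWW']
236 ['WWWWWWWWWWRRRRRRRRRRRRRRR..WWWWWWWWWRRRRRRR.WWWWWWWWWWW']
244 ['WWWWWWWWWWRRRRRRRRRRRRRRR..WWWWWWWW.RRRRRRRWWWWWWWWWWWW']
252 ['..........RRRRRRRRRRRRRRR..WWWWWWWWRRRRRRRR............']
260 ['...............RRRRRRRRR..WWWWWWWWWRRRRRRR.............']
268 ['.................RRRRRRR..WWWWWWWW.RRRRRRR.............']
276 ['..................RRRRRR..WWWWWWWWRRRRRRRR.............']
284 ['..........................WWWWWWWWRRRRRRRR.............']
292 ['..................................RRRRRRRR.............']
(352, 205.5) [-0.0527  0.0649] 0.0836 th -0.8920583467810074
(361, 292) [-0.0254  0.0363] 0.0443 th -0.9631864076258797
```

```bash
python3 - <<'E'
from h import *
C=cam("wrist",get_state()); P=[]
for uv,z in [((361.5,226),.102),((360,284),.102),((352,204),.064)]:
    q=ray(C,uv,z)[:2]-AX; P.append(q); print(uv,q.round(4),np.hypot(*q).round(4),"th",-np.arctan2(q[1],-q[0])-YAW)
d=P[0]-P[1]; print("rim dir",-np.arctan2(d[1],-d[0])-YAW)
E
```

```text
(361.5, 226) [-0.0442  0.0603] 0.0747 th -0.9416061105463476
(360, 284) [-0.0282  0.0391] 0.0482 th -0.9494721942773037
(352, 204) [-0.0427  0.0592] 0.073 th -0.9493710510574374
rim dir -0.9273316989164149
```

Three estimates agree: the tab is at -0.945 (radius 73–75 mm, as expected). It needs about -0.10 more.

Call:
carry_out:
  deltas: [0.8,2.5,0,0,0,0.05,0.8,2.4,0,0,0,0.047,0,0,0,0,0,0,0,0,0,0,0,0]

```text
clock: 6.05
tcp_pos: [0.4523, 0.1118, 0.0798]
tcp_rot: [0.0, 0.496, 0.868, 0.0]
contact_force: [-3.3, -0.3, -0.2]
gripper_width: 0.001
grasp_force: 1.5
```

Call:
carry_out:
  deltas: [0,-6,0,0,0,0,0,-10,0,0,0,0,0,-15,0,0,0,0,0,0,-30,0,0,0,0,0,-40,0,0,0,0,0,-20,0,0,0,0,0,0,0,0,0,0,0,0,0,0,0]

```text
clock: 7.05
tcp_pos: [0.4246, 0.0953, 0.1691]
tcp_rot: [-0.0, 0.497, 0.868, -0.001]
contact_force: [-0.5, -0.8, -0.7]
gripper_width: -0.002
grasp_force: 0.0
```

```bash
python3 - <<'E'
from h import *
tabang('pics/w5.png')
im=cv2.imread("pics/w5.png"); cv2.imwrite("pics/w5c.png",cv2.resize(im[130:330,280:480],(600,600),interpolation=cv2.INTER_CUBIC))
E
```

```text
blue [380.0, 145.79] [0.4454 0.1607 0.0625]
tcp [0.4246 0.0953 0.1691] r,d,th [ 0.0476  0.0502 -1.0422] F [-0.5 -0.8 -0.7]
```

View pics/w5c.png

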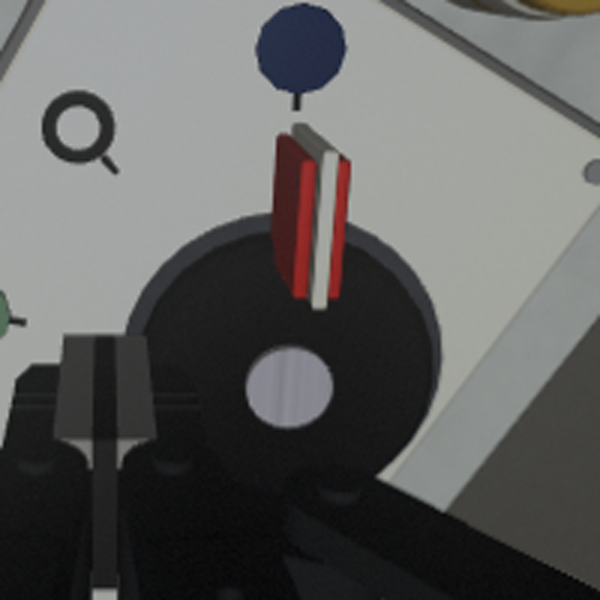

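The tab now lines up with the blue disc and its tick (crop 296,100). Rim outer end is at (330,152) and inner end at (319,308) in the crop; next I compute the angle.

```bash
python3 - <<'E'
from h import *
s=get_state(); C=cam("wrist",s); P=[]
B=ray(C,(380,145.79),.0625)[:2]-AX; tb=-np.arctan2(B[1],-B[0])-YAW; print("disc",tb,np.hypot(*B))
H=ray(C,(280+289.5/3,130+388/3),.074)[:2]; print("hub centre",H)
for u,v,z in [(330,152,.102),(319,307,.102),(299,126,.064)]:
    q=ray(C,(280+u/3-.33,130+v/3-.33),z)[:2]-AX; P.append(q); print(q.round(4),np.hypot(*q).round(4),"th",-np.arctan2(q[1],-q[0])-YAW)
d=P[0]-P[1]; print("rim dir",-np.arctan2(d[1],-d[0])-YAW)
Cq=cam("top"); im=read_camera("top"); cv2.imwrite("pics/t2.png",im[:,:,::-1])
print("red top",[(a,c,ray(Cq,c,.09).round(4)) for a,c in blobs(im,(0,120,80),(6,255,255),(235,150,345,225))])
E
```

```text
disc -1.049944016555284 0.09361619667313113
hub centre [0.49216231 0.08124107]
[-0.0372  0.0643] 0.0742 th -1.0493985914733548
[-0.0181  0.0317] 0.0365 th -1.0538325097917194
[-0.0362  0.0637] 0.0733 th -1.057148668447499
rim dir -1.0451060061055435
red top [(26, [255.0, 151.88], array([0.5481, 0.1407, 0.09  ]))]
```

The tab reads -1.05 and the disc -1.05: squarely aligned. Next comes the button.

```bash
python3 - <<'E'
from h import *
rows([([.4974,-.0432,.150],1.8,6),([.4974,-.0432,.090],1.8,3)])
E
```

```text
-26.1, -1.3, 3.1, -0, -0, 0.05,
-26.1, 0.1, 3.1, -0, -0, 0.051,
-26.1, 1.4, 3.1, -0.001, -0, 0.05,
-26, 2.7, 3.1, -0, -0, 0.051,
-25.8, 4, 3.2, -0.001, -0, 0.05,
-25.6, 5.2, 3.1, -0, -0, 0.051,
-0, 0, 20, -0, -0, -0,
-0, 0, 20, -0, -0, -0,
-0, 0, 20, -0, -0, -0,
```

Call:
carry_out:
  deltas: [-26,-1.3,3,0,0,0.05,-26,0,3,0,0,0.05,-26,1.4,3,0,0,0.05,-26,2.7,3,0,0,0.05,-26,4,3,0,0,0.05,-25.5,5.2,3,0,0,0.05,0,0,0,0,0,0,0,0,0,0,0,0]

```text
clock: 8.15
tcp_pos: [0.498, -0.0419, 0.1518]
tcp_rot: [-0.0, 0.62, 0.784, 0.0]
contact_force: [0.5, 0.7, 0.5]
gripper_width: 0.0
grasp_force: 0.0
```

```bash
python3 - <<'E'
from h import *
s=get_state(); im=read_camera("wrist"); cv2.imwrite("pics/w6.png",im[:,:,::-1]); C=cam("wrist",s)
print(s["tcp_pos"],s["contact_force"])
for nm,lo,hi,z in [("green",(35,120,40),(85,255,255),.082),("amber",(8,120,100),(22,255,255),.0625)]:
    for a,c in blobs(im,lo,hi,(0,0,640,400),80)[:3]: print(nm,a,c,ray(C,c,z).round(4))
E
```

```text
[ 0.49799479 -0.04186431  0.15175466] [0.48408262 0.68647547 0.45541758]
green 989 [314.23, 214.08] [ 0.497  -0.0408  0.082 ]
amber 792 [260.0, 136.28] [0.4464 0.0018 0.0625]
amber 118 [168.21, 299.12] [ 0.396  -0.1487  0.0625]
```

View pics/w6.png

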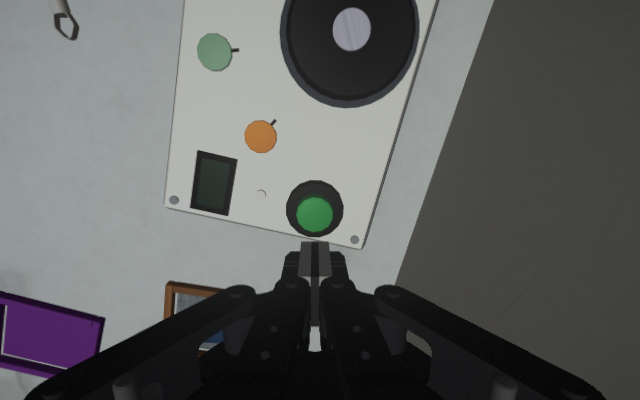

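The button is at (314,214), which gives (0.497, -0.041). The TCP is within 1.5 mm of that in xy, so I go straight down: first to z = 0.088, then in small steps.

Call:
carry_out:
  deltas: [0,0,25,0,0,0,0,0,25,0,0,0,0,0,12,0,0,0,0,0,0,0,0,0,0,0,0,0,0,0]

```text
clock: 8.82
tcp_pos: [0.4989, -0.0422, 0.0906]
tcp_rot: [0.001, 0.62, 0.784, 0.001]
contact_force: [-1.0, 1.0, 0.2]
gripper_width: -0.0
grasp_force: 0.0
```

Call:
carry_out:
  deltas: [0,0,4,0,0,0,0,0,4,0,0,0,0,0,2,0,0,0,0,0,2,0,0,0,0,0,0,0,0,0,0,0,0,0,0,0]

```text
clock: 9.57
tcp_pos: [0.4985, -0.0426, 0.0781]
tcp_rot: [0.0, 0.621, 0.784, 0.0]
contact_force: [0.1, 0.0, 3.2]
gripper_width: -0.001
grasp_force: 1.8
```

Call:
carry_out:
  deltas: [0,0,1.5,0,0,0,0,0,1.5,0,0,0,0,0,0,0,0,0,0,0,0,0,0,0]

```text
clock: 10.07
tcp_pos: [0.4986, -0.0426, 0.076]
tcp_rot: [0.001, 0.621, 0.784, 0.0]
contact_force: [-2.3, -0.3, 12.7]
gripper_width: -0.003
grasp_force: 6.2
```

The force is well above 5 N, so the button is on its hard stop at z = 0.076, as expected. I withdraw.

Call:
carry_out:
  deltas: [0,0,0.5,0,0,0,0,0,0,0,0,0,0,0,-5,0,0,0,0,0,-15,0,0,0,0,0,-30,0,0,0,0,0,-40,0,0,0,0,0,-40,0,0,0,-20,0,-10,0,0,0,-40,0,0,0,0,0,-40,0,0,0,0,0,0,0,0,0,0,0,0,0,0,0,0,0]

```text
clock: 11.58
tcp_pos: [0.5207, -0.1387, 0.2141]
tcp_rot: [-0.001, 0.62, 0.784, 0.0]
contact_force: [0.1, 1.3, 0.2]
gripper_width: -0.0
grasp_force: 0.0
```

```bash
python3 - <<'E'
from h import *
s=get_state(); print(s["clock"],s["tcp_pos"],s["contact_force"])
w=read_camera("wrist"); a=read_camera("scene")
cv2.imwrite("pics/f.png",np.vstack([cv2.resize(a[140:290,140:440],(600,300)),cv2.resize(w,(480,300))[:, :].copy() if 0 else cv2.copyMakeBorder(cv2.resize(w,(480,300)),0,0,0,120,cv2.BORDER_CONSTANT)])[:,:,::-1])
E
```

```text
11.575 [ 0.52066006 -0.13873735  0.21412511] [0.06217866 1.25626627 0.20157757]
```

View pics/f.png

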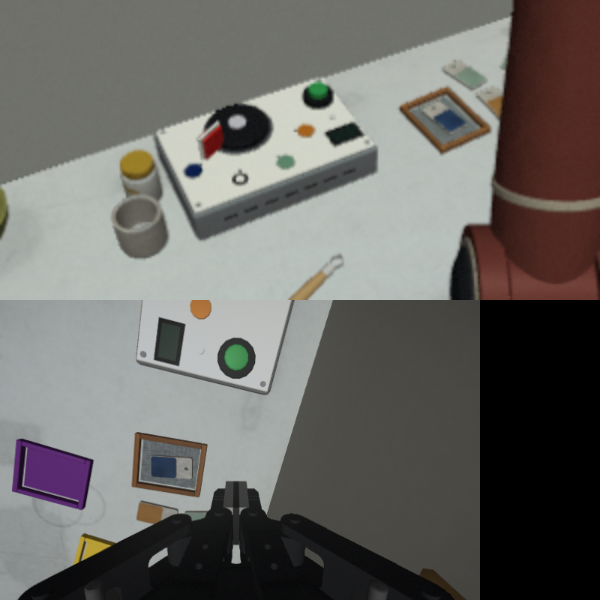

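The scene crop shows the tab (210,140) aimed at the blue disc (193,170). The button is back up (318,90), and the tiles, jar and cup are undisturbed. I hand the job in.

```bash
python3 -c "
from rig import *
print(finish_job())"
```

```text
the job is handed in; nothing more can be done
None
```

I pushed the dial tab round to the blue disc (both read about -1.05 rad), then pressed the start button to its stop and saw it back up; the arm is withdrawn and the job was handed in at about 12 s.

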